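Uncover the watch movement

TASK

On the watchmaker's bench two watch movements wait under clear dust covers with black knobs. Lift the cover off the brass movement in the red holder and set it gently down on the green mat, upright (knob up) and wholly on the mat. Leave the brass movement lying in its holder and the movement in the blue holder covered as it is.

Things in the scene. Friction and masses are not known exactly. Their poses are not given: they have to be found in the camera images.
- cover: Loose dust cover on the red holder: clear plastic cup, mouth down, 68 mm across, 3 mm wall, 36 mm tall, about 60 g; centred on its flat top a black upright knob 22 mm across, 28 mm tall. Origin: centre of its underside (rim), z up; knob from z = 36 to 64 mm. Stands on the holder 18 mm above the bench, round a boss 52 mm wide, 9 mm high (5 mm play). Nothing latches it; it lifts straight up.
- movement: Brass watch movement under that cover: loose disc 40 mm across, 8 mm thick with its steel parts, lying in a shallow seat (46 mm wide, 3 mm deep) on the boss of the red holder. Origin: centre of its underside, 24 mm above the bench; z up. The holder is a red disc, 90 mm across and 18 mm tall, fixed to the bench.
- mat: The flat green mat, 170 x 170 mm and 4 mm thick, empty and fixed to the bench. Origin at the centre of its underside, on the bench; x and y along its sides, z up; its top is at z = 4 mm.
- other_cover: The second, identical dust cover, over the steel-coloured movement in the blue holder (otherwise the same as the red one): leave it there. Origin at the centre of its underside, 18 mm above the bench; z up through its knob.
There are look-alikes about, which are no part of the job. Leave any purple look-alike of the cover alone.

How it is judged:
On the way:
1. the cover is lifted clear above the movement (z of cover in the frame of movement above 0.012 m), for 0.1 s.
At the end, for the whole second after the job is handed in: The cover stands on the green mat, knob up within 6 degrees, its centre within 53 mm of the mat's along each mat side, at rest. The brass movement is within 10 mm of its start and level within 8 degrees; the other cover is within 12 mm of its start and upright within 6 degrees (x of cover in the frame of mat between -0.053 and 0.053 m and y of cover in the frame of mat between -0.053 and 0.053 m and z of cover in the frame of mat below 0.008 m and angle between each of cover, other_cover's own z axis and vertical below 0.1 rad and linear speed of cover below 0.02 m/s and angular speed of cover below 0.2 rad/s and distance of movement from where it was at the start of the episode below 0.01 m and angle between movement's own z axis and vertical below 0.15 rad and distance of other_cover from where it was at the start of the episode below 0.012 m); the robot touches nothing.
It fails at once if the cover is dropped or slammed onto the mat (faster than 0.7 m/s within 25 mm of it) (x of cover in the frame of mat between -0.085 and 0.085 m and y of cover in the frame of mat between -0.085 and 0.085 m and z of cover in the frame of mat below 0.029 m and linear speed of cover above 0.7 m/s).
It fails at once if the brass movement is knocked out of its seat (moved more than 10 mm) (distance of movement from where it was at the start of the episode above 0.01 m).
It fails at once if the other cover is disturbed (moved more than 12 mm or lifted) (distance of other_cover from where it was at the start of the episode above 0.012 m).
It also fails if it takes over 38 s, if anything falls off the work surface, if the arm or the gripper's body presses on something with over 40 N, if the wrist force passes 120 N, or if a joint passes its speed limit or range.

ROBOT

A 7-joint arm with a two-finger parallel gripper is mounted at the origin on the work surface. World frame = base frame: x ahead of the robot, y to its left, z up, the work surface at z = 0. Lengths are in m, angles in rad, forces in N, time in s.
With the tool pointing down it reaches from about 0.425 to 0.875 m from the base axis. Payload 9.9 kg.
Tool frame: the origin (TCP) lies at the centre of the arm's flange, where the gripper is bolted on; the fingertips stand 173 mm ahead of it and the grasp point (between the pads) lies 155 mm ahead of it (grasp_offset is the distance from the TCP to the grasp point, in m); z points along the fingers, y is the line along which they close (so a half turn about z gives the same grasp; the last joint's range is limited). The gripper opens to 85 mm and grips with 20 to 120 N. Pads are 22 mm wide; open, the fingers measure 114 mm over their backs; the gripper's body (76 mm by 85 mm) begins 54 mm behind the grasp point. The pads swing forward as they close: fully open they stand 13 mm farther back than shut.
Start: joints at [1.227, 0.576, 0.025, 1.437, -0.015, 1.129, -0.057], TCP at [0.173, -0.652, 0.405] pointing down, gripper open.
Joint ranges: [-2.76, 2.76], [-0.34, 2.15], [-1.52, 1.57], [0.19, 2.46], [-1.09, 4.23], [0.17, 1.99], [-2.82, 2.82]. Speed limits (rad/s): [2.22, 2.22, 3.01, 3.01, 3.14, 3.14, 3.14].

INTERFACE

Orientations are given as a rotation vector (axis times angle).
In Python, from workcell import read_state, grab_frame, hand_in, grasp_offset gives the robot as it stands.
- The arm moves only by the tool servo_tool, never from a script. Its argument "targets" is a list of rows, each an object of numbers: "x", "y", "z": the shift along the tool's x, y, z in cm; "spin": the turn about the tool's z in degrees. In form: [{"x": .., "y": .., "z": .., "spin": ..}, ...]. A call has 1 to 8 rows; each row shifts and turns the commanded pose from where the row before left it, along the tool's axes as they then stand; what a row does not reach is not made up. A row lasts 1/8 s, in which the tool goes at most 62.5 mm and 10.7 degrees, less where a joint would pass 70% of its speed; a pose out of reach is approached as far as the arm can. A call with a gripper value outside its range is refused whole. "claw" is the finger opening in cm, from 0 to 8.54, set as the call begins (left out, the last holds). The fingers move at their own pace and stop on an object; "newtons" is the grip in N (left out, the last holds). Time passes only in rows, so rows that do not move let the fingers close. It gives the time, the measured TCP pose, the force, the opening and the grip force at its end, in the units of the state.
- read_state(): the state, without advancing time (a new reading comes with each control period).
- grab_frame(name): name is "scene" or "side" or "wrist"; returns a dict with "image" (384x512x3 uint8, red, green, blue), "fx", "fy", "cx", "cy" (pixels), "world_from_camera" (4x4, takes a point from camera to world coordinates). Camera axes: x right, y down, z forward; pixel columns grow to the right and rows downward; lengths in m; the calibration is good to about 2 mm. A picture is of the moment at which its call begins. There is no depth.
- hand_in(): hands the job in; it is judged then, once.
The state is a dict: "t": time; "joint_pos": joint angles; "qvel": joint speeds; "joint_torque": joint torques, N m; "tcp_pos": TCP position; "tool_rot": TCP orientation; "wrist_force": force on the tool from outside, world axes, zero at the start; "torque": the same for the moment, N m; "finger_gap": finger opening in m; "gripper_force": force on a finger pad.
Only numpy, scipy, OpenCV 4.12 (cv2) and the standard library are available. Lean on these libraries where they do the work, as an engineer would, in place of code of your own. Each camera call takes 0.05 s, during which the arm holds its last target. There are 200 camera calls.

## Working session

There is one attempt and no reset: what is moved stays moved. The work goes in short steps, Python scripts to look and compute and a tool call to move; the robot and the scene stay as the last step left them, time stands still between calls to the robot, and variables do not carry over. Pictures are saved under pics/ and viewed, at most 10 in all, crops included, and the job is handed in when it is done.

Besides the shell and the picture viewer there is one more tool, called after ">>>" as name(argument=value, ...), one argument or row to a line, values as JSON. servo_tool: Moves the arm, as the interface text tells. Its arguments: {"type":"object","properties":{"targets":{"type":"array"},"claw":{"type":"number"},"newtons":{"type":"number"}},"required":["targets"]}

```bash
mkdir -p pics
cat > h.py <<'E'
import numpy as np, cv2
from workcell import *
from scipy.spatial.transform import Rotation as R
def snap(n,f):
    g=grab_frame(n); cv2.imwrite('pics/'+f,g['image'][:,:,::-1]); np.savez('pics/'+f+'.npz',**g); return g
def ray(g,u,v,z):
    T=g['world_from_camera']; d=T[:3,:3]@[(u-g['cx'])/g['fx'],(v-g['cy'])/g['fy'],1]
    o=T[:3,3]; return o+d*(z-o[2])/d[2]
def proj(g,p):
    T=g['world_from_camera']; c=T[:3,:3].T@(np.array(p)-T[:3,3]); return g['fx']*c[0]/c[2]+g['cx'],g['fy']*c[1]/c[2]+g['cy']
E
python3 - <<'E'
from h import *
a=snap('scene','a.png');b=snap('side','b.png')
for g in(a,b):print(np.round(g['world_from_camera'],3),g['fx'])
s=read_state();print(s['t'],s['tcp_pos'],R.from_rotvec(s['tool_rot']).as_matrix().round(3),grasp_offset)
E
```

```text
[[ 0.611  0.495 -0.618  1.155]
 [ 0.791 -0.374  0.484 -0.442]
 [ 0.008 -0.785 -0.62   0.611]
 [ 0.     0.     0.     1.   ]] 439.95349318889475
[[-0.995 -0.062  0.078  0.486]
 [-0.099  0.594 -0.798  0.952]
 [ 0.003 -0.802 -0.597  0.756]
 [ 0.     0.     0.     1.   ]] 485.0635282631324
0.1 [ 0.1733859  -0.65220092  0.40392129] [[ 0.966  0.257 -0.   ]
 [ 0.257 -0.966  0.001]
 [-0.    -0.002 -1.   ]] 0.1547
```

View pics/a.png

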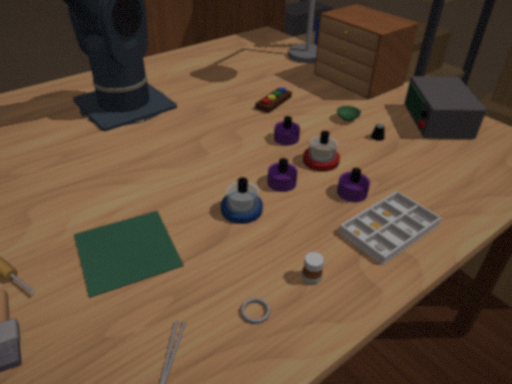

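View pics/b.png

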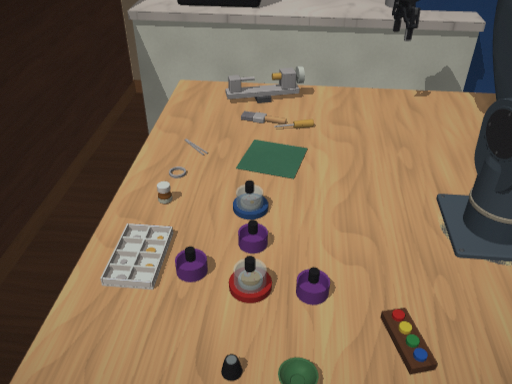

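The only cover on a red holder has its knob at scene (324,138) and side (250,265). Look-alikes are the blue-holder cover at scene (242,186) and the purple ones at (287,127), (283,168) and (355,178). The empty mat is centred at scene (128,252). I choose the red one and check it in a crop.

Run:
```python
from h import *
a=dict(np.load('pics/a.png.npz'));b=dict(np.load('pics/b.png.npz'))
def knob(g,u,v,w=14):
    im=g['image'][v-w:v+w,u-w:u+w].max(2)<45
    n,l,s,c=cv2.connectedComponentsWithStats(im.astype(np.uint8)); i=1+s[1:,4].argmax(); return c[i]+[u-w,v-w],s[i,2:5]
for nm,pa,pb in(('red',(324,138),(250,265)),('blue',(242,186),(250,188)),('p1',(287,124),(314,276)),('p2',(283,166),(253,229)),('p3',(355,175),(190,255))):
    for g,p in((a,pa),(b,pb)):
        c,s=knob(g,*p); z=.068 if nm in('red','blue') else .050
        print(nm,c.round(1),s,ray(g,*c,z).round(3))
for g in(a,b):
    h=cv2.cvtColor(g['image'],cv2.COLOR_RGB2HSV); m=cv2.inRange(h,(65,90,30),(95,255,140))
    n,l,s,c=cv2.connectedComponentsWithStats(m); i=1+s[1:,4].argmax()
    k,_=cv2.findContours((l==i).astype(np.uint8),0,1); q=cv2.approxPolyDP(k[0],6,True)[:,0]
    P=np.array([ray(g,*x,.004)[:2] for x in q.astype(float)]);print(q.tolist(),P.round(3).tolist(),P.mean(0))
c1=cv2.resize(a['image'][100:220,210:390],None,fx=4,fy=4,interpolation=2)
cv2.imwrite('pics/c.png',c1[:,:,::-1])
```

```text
red [324.1 137.4] [ 7 12 75] [0.567 0.25  0.068]
red [249.4 264. ] [ 10  15 134] [0.563 0.254 0.068]
blue [242.1 185.2] [  9  15 114] [ 0.597 -0.015  0.068]
blue [249.  186.5] [ 7 12 80] [ 0.593 -0.013  0.068]
p1 [287.2 123.2] [ 9 13 90] [0.442 0.247 0.05 ]
p1 [313.4 275.1] [ 11  15 141] [0.434 0.254 0.05 ]
p2 [282.6 166.1] [ 11  15 119] [0.578 0.112 0.05 ]
p2 [252.4 227.1] [ 10  13 113] [0.571 0.118 0.05 ]
p3 [355.  176.2] [ 12  15 136] [0.7   0.212 0.05 ]
p3 [189.7 253.8] [ 10  15 128] [0.694 0.218 0.05 ]
[[156, 213], [76, 235], [91, 295], [180, 264]] [[0.499, -0.165], [0.462, -0.322], [0.62, -0.355], [0.651, -0.199]] [ 0.55770143 -0.26022396]
[[237, 167], [293, 177], [306, 149], [254, 140]] [[0.648, -0.195], [0.488, -0.161], [0.454, -0.315], [0.615, -0.352]] [ 0.55109143 -0.25564291]
```

View pics/c.png

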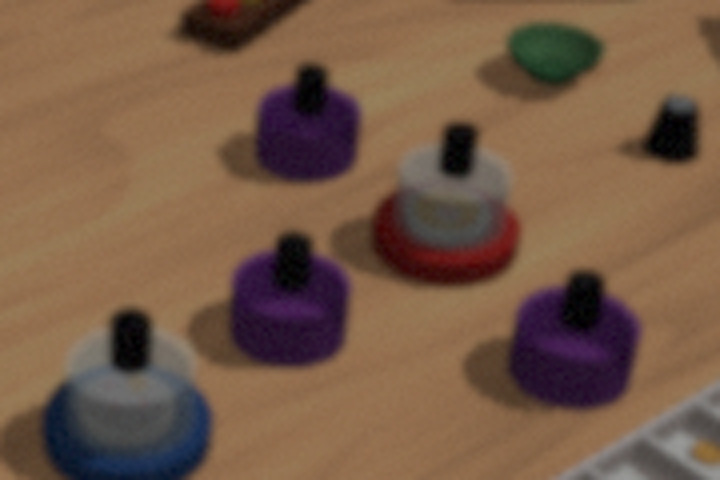

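The crop shows the clear cover on the red holder (knob near scene (324,137)) with brass inside; the purple ones stand apart. Cover is at about (0.565, 0.252) and the mat centre at about (0.553, -0.257). I set out by way of the mat.

>>> servo_tool(
  targets=[
    {"x": 3, "y": -1.8},
    {"x": 4, "y": -2.4},
    {"x": 4, "y": -2.4},
    {"x": 4, "y": -2.4},
    {"x": 4, "y": -2.4},
    {"x": 4, "y": -2.4},
    {"x": 4, "y": -2.4},
    {"x": 4, "y": -2.4},
  ],
  claw=6,
  newtons=30,
)

```text
invalid input at $.targets[0]: expected keys x, y, z, spin
```

>>> servo_tool(
  targets=[
    {"x": 3, "y": -1.8, "z": 0, "spin": 0},
    {"x": 4, "y": -2.4, "z": 0, "spin": 0},
    {"x": 4, "y": -2.4, "z": 0, "spin": 0},
    {"x": 4, "y": -2.4, "z": 0, "spin": 0},
    {"x": 4, "y": -2.4, "z": 0, "spin": 0},
    {"x": 4, "y": -2.4, "z": 0, "spin": 0},
    {"x": 4, "y": -2.4, "z": 0, "spin": 0},
    {"x": 4, "y": -2.4, "z": 0, "spin": 0},
  ],
  claw=6,
  newtons=30,
)

```text
t: 1.1
tcp_pos: [0.4261, -0.3917, 0.4044]
tool_rot: [-3.115, -0.407, 0.001]
wrist_force: [0.1, -0.4, 0.6]
finger_gap: 0.0596
gripper_force: 0.0
```

>>> servo_tool(
  targets=[
    {"x": 2.1, "y": -4.1, "z": 0, "spin": 0},
    {"x": 2.1, "y": -4.1, "z": 0, "spin": 0},
    {"x": 2.1, "y": -4.1, "z": 0, "spin": 0},
    {"x": 2.1, "y": -4.1, "z": 0, "spin": 0},
    {"x": 2.1, "y": -4.1, "z": 0, "spin": 0},
    {"x": 2.1, "y": -4.1, "z": 0, "spin": 0},
    {"x": 2.1, "y": -4.1, "z": 0, "spin": 0},
    {"x": 2.1, "y": -4.1, "z": 0, "spin": 0},
  ],
)

```text
t: 2.1
tcp_pos: [0.5034, -0.0314, 0.4046]
tool_rot: [3.115, 0.407, -0.001]
wrist_force: [1.2, -0.4, 0.5]
finger_gap: 0.0601
gripper_force: 0.0
```

>>> servo_tool(
  targets=[
    {"x": 2.2, "y": -4.3, "z": 0, "spin": 0},
    {"x": 2.2, "y": -4.3, "z": 0, "spin": 0},
    {"x": 2.2, "y": -4.3, "z": 0, "spin": 0},
    {"x": 2.2, "y": -4.3, "z": 0, "spin": 0},
    {"x": 2.2, "y": -4.3, "z": 0, "spin": 0},
    {"x": 2.2, "y": -4.3, "z": 0, "spin": 0},
    {"x": 0, "y": 0, "z": 0, "spin": 0},
    {"x": 0, "y": 0, "z": 0, "spin": 0},
  ],
)

```text
t: 3.1
tcp_pos: [0.5645, 0.25, 0.4042]
tool_rot: [3.114, 0.407, -0.002]
wrist_force: [0.5, -0.4, 0.0]
finger_gap: 0.06
gripper_force: 0.0
```

Run:
```python
from h import *
g=snap('wrist','d.png');s=read_state();print(s['t'],s['tcp_pos'],s['tool_rot'],s['joint_pos']);print(g['world_from_camera'].round(3),proj(g,(.565,.252,.082)),proj(g,(.565,.252,.054)))
```

```text
3.15 [0.56464085 0.2493219  0.40438161] [ 3.11430627e+00  4.05110048e-01 -1.12832138e-03] [-0.38599534  0.49059522 -0.16685722  1.59508008  0.09037427  1.06451923
 -1.88956385]
[[ 0.256 -0.918 -0.301  0.641]
 [-0.967 -0.243 -0.081  0.271]
 [ 0.001  0.312 -0.95   0.374]
 [ 0.     0.     0.     1.   ]] (np.float64(255.31715723755576), np.float64(175.4948195547379)) (np.float64(255.42564237647144), np.float64(169.38422052754015))
```

View pics/d.png

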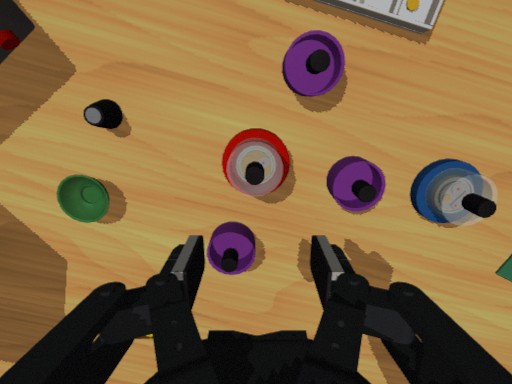

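The wrist view shows the knob of the red-holder cover at about (255,174), matching the predicted (255,173). Going down on it.

>>> servo_tool(
  targets=[
    {"x": 0.1, "y": -0.2, "z": 3, "spin": 0},
    {"x": 0, "y": 0, "z": 4, "spin": 0},
    {"x": 0, "y": 0, "z": 3.5, "spin": 0},
    {"x": 0, "y": 0, "z": 2.5, "spin": 0},
    {"x": 0, "y": 0, "z": 2, "spin": 0},
    {"x": 0, "y": 0, "z": 1.3, "spin": 0},
    {"x": 0, "y": 0, "z": 0.8, "spin": 0},
    {"x": 0, "y": 0, "z": 0, "spin": 0},
  ],
)

```text
t: 4.15
tcp_pos: [0.5651, 0.2523, 0.2337]
tool_rot: [3.115, 0.406, -0.0]
wrist_force: [0.0, -0.9, 0.7]
finger_gap: 0.0597
gripper_force: 0.0
```

>>> servo_tool(
  targets=[
    {"x": 0, "y": 0, "z": 0, "spin": 0},
    {"x": 0, "y": 0, "z": 0, "spin": 0},
    {"x": 0, "y": 0, "z": 0, "spin": 0},
    {"x": 0, "y": 0, "z": 0, "spin": 0},
    {"x": 0, "y": 0, "z": 0, "spin": 0},
    {"x": 0, "y": 0, "z": 0, "spin": 0},
    {"x": 0, "y": 0, "z": 0, "spin": 0},
    {"x": 0, "y": 0, "z": 0, "spin": 0},
  ],
  claw=1.5,
  newtons=30,
)

```text
t: 5.15
tcp_pos: [0.5652, 0.2528, 0.2343]
tool_rot: [-3.115, -0.407, -0.001]
wrist_force: [-0.7, -0.1, 5.6]
finger_gap: 0.0208
gripper_force: 29.6
```

>>> servo_tool(
  targets=[
    {"x": 0, "y": 0, "z": -0.3, "spin": 0},
    {"x": 0, "y": 0, "z": -0.6, "spin": 0},
    {"x": 0, "y": 0, "z": -1, "spin": 0},
    {"x": 0, "y": 0, "z": -1.2, "spin": 0},
    {"x": 0, "y": 0, "z": -2, "spin": 0},
    {"x": 0, "y": 0, "z": -3, "spin": 0},
    {"x": 0, "y": 0, "z": -3, "spin": 0},
    {"x": 0, "y": 0, "z": -1, "spin": 0},
  ],
)

```text
t: 6.15
tcp_pos: [0.5653, 0.2528, 0.3572]
tool_rot: [-3.114, -0.407, -0.005]
wrist_force: [0.1, 0.2, -0.9]
finger_gap: 0.0208
gripper_force: 29.4
```

Run:
```python
from h import *
a=snap('scene','e.png');b=snap('side','e2.png');s=read_state();print(s['tcp_pos'],s['finger_gap'],s['wrist_force'])
p=s['tcp_pos']-[0,0,.2]
def crop(g):
    u,v=map(int,proj(g,p)); u=max(90,min(u,422));v=max(80,min(v,304)); return cv2.resize(g['image'][v-80:v+80,u-90:u+90],None,fx=2.2,fy=2.2)
cv2.imwrite('pics/f.png',np.hstack([crop(a),crop(b)])[:,:,::-1])
```

```text
[0.56515506 0.25265981 0.35579973] 0.02062861276245414 [ 0.29324585  0.33423641 -0.80103215]
```

View pics/f.png

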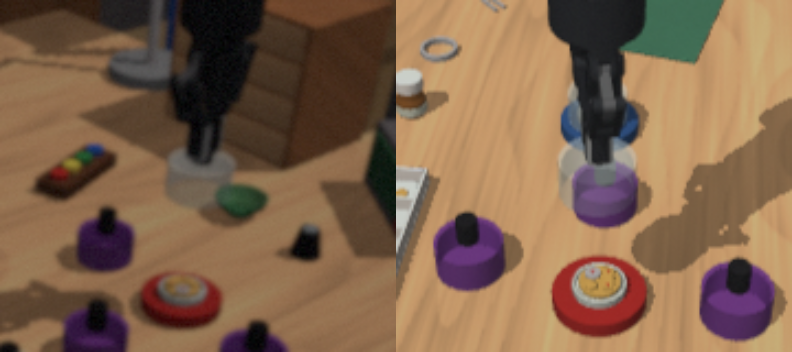

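The cover hangs upright in the grip (left crop (200,175)), and the brass movement lies in its seat (left (183,288), right (600,283)). Carrying it to the mat.

>>> servo_tool(
  targets=[
    {"x": -0.6, "y": 2, "z": 0, "spin": 0},
    {"x": -1, "y": 3.5, "z": 0, "spin": 0},
    {"x": -1, "y": 3.5, "z": 0, "spin": 0},
    {"x": -1, "y": 3.5, "z": 0, "spin": 0},
    {"x": -1, "y": 3.5, "z": 0, "spin": 0},
    {"x": -1, "y": 3.5, "z": 0, "spin": 0},
    {"x": -1, "y": 3.5, "z": 0, "spin": 0},
    {"x": -1, "y": 3.5, "z": 0, "spin": 0},
  ],
)

```text
t: 7.25
tcp_pos: [0.5587, -0.0257, 0.3534]
tool_rot: [3.115, 0.405, -0.004]
wrist_force: [-0.3, -0.9, 0.0]
finger_gap: 0.0203
gripper_force: 29.4
```

>>> servo_tool(
  targets=[
    {"x": -1.1, "y": 3.5, "z": 0, "spin": 0},
    {"x": -1.1, "y": 3.5, "z": 0, "spin": 0},
    {"x": -1.1, "y": 3.5, "z": 0, "spin": 0},
    {"x": -1.1, "y": 3.5, "z": 0, "spin": 0},
    {"x": -1.1, "y": 3.5, "z": 0, "spin": 0},
    {"x": -0.8, "y": 3, "z": 0, "spin": 0},
    {"x": -0.4, "y": 2, "z": 0, "spin": 0},
    {"x": 0, "y": 0, "z": 0, "spin": 0},
  ],
)

```text
t: 8.25
tcp_pos: [0.5519, -0.2595, 0.3538]
tool_rot: [-3.116, -0.402, 0.002]
wrist_force: [-0.5, 0.5, 0.5]
finger_gap: 0.0205
gripper_force: 29.4
```

>>> servo_tool(
  targets=[
    {"x": 0, "y": 0, "z": 1.5, "spin": 0},
    {"x": 0, "y": 0, "z": 3, "spin": 0},
    {"x": 0, "y": 0, "z": 3, "spin": 0},
    {"x": 0, "y": 0, "z": 2, "spin": 0},
    {"x": 0, "y": 0, "z": 1.5, "spin": 0},
    {"x": 0, "y": 0, "z": 1, "spin": 0},
    {"x": 0, "y": 0, "z": 0.5, "spin": 0},
    {"x": 0, "y": 0, "z": 0, "spin": 0},
  ],
)

```text
t: 9.25
tcp_pos: [0.5528, -0.2576, 0.2297]
tool_rot: [-3.115, -0.407, -0.0]
wrist_force: [0.7, 0.2, -1.1]
finger_gap: 0.021
gripper_force: 29.5
```

>>> servo_tool(
  targets=[
    {"x": 0, "y": 0, "z": 0.2, "spin": 0},
    {"x": 0, "y": 0, "z": 0.2, "spin": 0},
    {"x": 0, "y": 0, "z": 0.1, "spin": 0},
    {"x": 0, "y": 0, "z": 0.1, "spin": 0},
    {"x": 0, "y": 0, "z": 0, "spin": 0},
    {"x": 0, "y": 0, "z": 0, "spin": 0},
  ],
)

```text
t: 10.0
tcp_pos: [0.5528, -0.2577, 0.2237]
tool_rot: [3.115, 0.407, 0.0]
wrist_force: [0.9, -0.3, -0.6]
finger_gap: 0.0207
gripper_force: 29.5
```

>>> servo_tool(
  targets=[
    {"x": 0, "y": 0, "z": 0.1, "spin": 0},
    {"x": 0, "y": 0, "z": 0.1, "spin": 0},
    {"x": 0, "y": 0, "z": 0.1, "spin": 0},
    {"x": 0, "y": 0, "z": 0, "spin": 0},
    {"x": 0, "y": 0, "z": 0, "spin": 0},
  ],
)

```text
t: 10.62
tcp_pos: [0.5528, -0.2577, 0.2207]
tool_rot: [3.115, 0.407, -0.0]
wrist_force: [-0.0, -1.0, -0.5]
finger_gap: 0.0207
gripper_force: 29.5
```

Run:
```python
from h import *
b=snap('side','g0.png');a=snap('scene','g1.png')
c=lambda g,u,v:cv2.resize(g['image'][v-60:v+60,u-65:u+65],None,fx=3,fy=3)
print([proj(g,(.553,-.258,.03)) for g in(a,b)])
cv2.imwrite('pics/g.png',np.hstack([c(a,128,240),c(b,272,150)])[:,:,::-1])
```

```text
[(np.float64(124.2431151932992), np.float64(237.70782250935238)), (np.float64(272.0555479515583), np.float64(149.47658395191317))]
```

View pics/g.png

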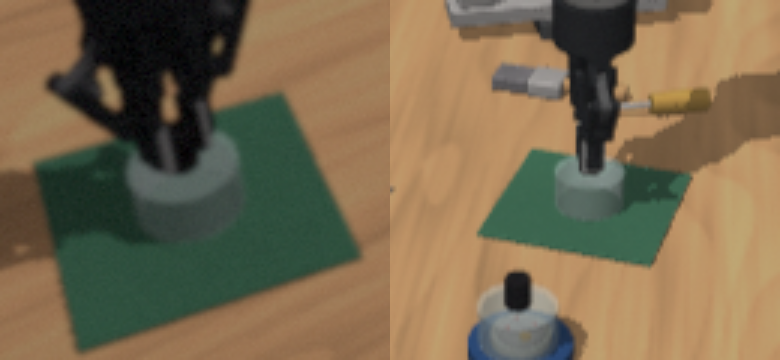

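The cover is upright over the middle of the mat (left crop (187,187), right (590,187)), almost touching. I lower it in small steps until contact.

>>> servo_tool(
  targets=[
    {"x": 0, "y": 0, "z": 0.1, "spin": 0},
    {"x": 0, "y": 0, "z": 0, "spin": 0},
    {"x": 0, "y": 0, "z": 0, "spin": 0},
  ],
)

```text
t: 11.1
tcp_pos: [0.5527, -0.2576, 0.2203]
tool_rot: [3.115, 0.407, 0.001]
wrist_force: [-1.2, 1.0, 6.6]
finger_gap: 0.021
gripper_force: 30.1
```

>>> servo_tool(
  targets=[
    {"x": 0, "y": 0, "z": 0.1, "spin": 0},
    {"x": 0, "y": 0, "z": 0, "spin": 0},
    {"x": 0, "y": 0, "z": 0, "spin": 0},
  ],
)

```text
t: 11.48
tcp_pos: [0.5527, -0.2575, 0.2202]
tool_rot: [3.115, 0.407, 0.001]
wrist_force: [-5.4, 3.3, 16.6]
finger_gap: 0.0212
gripper_force: 31.2
```

Contact. I back off 1 mm and release.

>>> servo_tool(
  targets=[
    {"x": 0, "y": 0, "z": -0.1, "spin": 0},
    {"x": 0, "y": 0, "z": 0, "spin": 0},
  ],
)

```text
t: 11.72
tcp_pos: [0.5527, -0.2576, 0.2203]
tool_rot: [3.115, 0.407, 0.001]
wrist_force: [-1.9, 1.6, 8.2]
finger_gap: 0.0207
gripper_force: 30.4
```

>>> servo_tool(
  targets=[
    {"x": 0, "y": 0, "z": 0, "spin": 0},
    {"x": 0, "y": 0, "z": 0, "spin": 0},
    {"x": 0, "y": 0, "z": 0, "spin": 0},
    {"x": 0, "y": 0, "z": 0, "spin": 0},
    {"x": 0, "y": 0, "z": 0, "spin": 0},
    {"x": 0, "y": 0, "z": 0, "spin": 0},
  ],
  claw=6,
)

```text
t: 12.48
tcp_pos: [0.5528, -0.2576, 0.2197]
tool_rot: [-3.115, -0.407, -0.0]
wrist_force: [0.3, 0.0, -0.4]
finger_gap: 0.0603
gripper_force: 0.0
```

>>> servo_tool(
  targets=[
    {"x": 0, "y": 0, "z": -1, "spin": 0},
    {"x": 0, "y": 0, "z": -2, "spin": 0},
    {"x": 0, "y": 0, "z": -3, "spin": 0},
    {"x": 0, "y": 0, "z": -4, "spin": 0},
    {"x": 0, "y": 0, "z": -3, "spin": 0},
    {"x": 0, "y": 0, "z": -2, "spin": 0},
    {"x": 0, "y": 0, "z": 0, "spin": 0},
    {"x": 0, "y": 0, "z": 0, "spin": 0},
  ],
)

```text
t: 13.48
tcp_pos: [0.5524, -0.2576, 0.3692]
tool_rot: [-3.115, -0.407, 0.001]
wrist_force: [-0.2, -1.2, -0.4]
finger_gap: 0.06
gripper_force: 0.0
```

Run:
```python
from h import *
b=snap('side','h.png');s=read_state();print(s['t'],s['tcp_pos'],s['finger_gap'],s['wrist_force'])
```

```text
13.525 [ 0.55242919 -0.25756082  0.36887197] 0.05973845356240233 [-0.54592523  0.75729834 -0.46446232]
```

View pics/h.png

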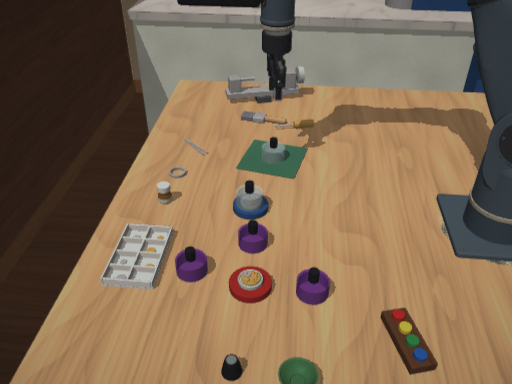

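The cover stands upright in the middle of the mat (273,152), the movement is in the red holder (250,281), the blue one is still covered (250,197), and the gripper is clear.

```bash
python3 -c "
from workcell import hand_in; print(hand_in())"
```

```text
the job is handed in; nothing more can be done
None
```

The job is handed in: the cover stands upright near the middle of the green mat, the brass movement is still in its seat, and the blue holder's cover was not touched; `hand_in()` gave no verdict.

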